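# Set the hold-down screw of a drilling jig with a sample block

### The arm

A 7-joint arm with a two-finger parallel gripper is mounted at the origin on a cart in front of the work surface, level with it; the furniture and walls round the work are solid. World frame = base frame: x ahead of the robot, y to its left, z up, the work surface at z = 0. Lengths are in m, angles in rad, forces in N, time in s.
With the tool pointing down it reaches from about 0.425 to 0.925 m from the base axis. Payload 6.8 kg.
Tool frame: the origin (TCP) lies where the fingers leave the gripper's body, on its centre line; the fingertips stand 73 mm ahead of it and the grasp point (between the pads) lies 54 mm ahead of it; z points along the fingers, y is the line along which they close (so a half turn about z gives the same grasp; the last joint's range is limited). The gripper opens to 85 mm and grips with 20 to 120 N. Pads are 22 mm wide; open, the fingers measure 114 mm over their backs; the gripper's body (76 mm by 85 mm) begins 54 mm behind the grasp point. The pads swing forward as they close: fully open they stand 13 mm farther back than shut.
Start: joints at [-1.254, 0.477, 0.022, 1.555, -0.011, 1.109, -0.083], TCP at [0.278, 0.615, 0.304] pointing down, gripper open.
Joint ranges: [-2.96, 2.96], [-0.34, 2.1], [-1.41, 1.46], [0.24, 2.44], [-1.37, 4.51], [0.17, 1.92], [-2.96, 2.96]. Speed limits (rad/s): [2.39, 2.39, 3.14, 3.14, 3.14, 3.14, 3.14].

### API

Orientations are given as a rotation vector (axis times angle).
In Python, from bench import r, viewer, sensors, hand_in gives the robot as it stands (r), with the cameras (viewer), the job as plain functions and the readings (sensors).
- The arm moves only by the shell command python3 drive.py 'ROWS' [OPENING] [FORCE]. ROWS is rows parted by semicolons, their numbers by spaces, 1 to 5 of them, each of 6 numbers: dx, dy, dz in m, then a rotation vector rx, ry, rz in rad; each row is the pose to reach, as a shift and turn from the pose commanded when the command began, along the tool's axes at that moment; what a row does not reach only later rows make up. A row lasts 1/10 s, in which the tool goes at most 0.05 m and 0.15 rad, less where a joint would pass 70% of its speed; a pose out of reach is approached as far as the arm can. OPENING is the finger opening in m, set as the command begins (- or left out keeps the last). The fingers move at their own pace and stop on an object; FORCE is the grip in N (left out, the last holds). Time passes only in rows, so rows that do not move let the fingers close. It prints the time, the measured TCP pose, the force, the opening and the grip force at its end.
- sensors.get_obs(): the state, without advancing time (a new reading comes with each control period).
- viewer.grab_frame(name): name is "scene" or "side" or "wrist"; returns (picture, depth): 480x640x3 uint8, blue, green, red; 480x640 float32, m along the optical axis (not along the pixel's ray), 0 where there is no reading.
- viewer.camera_info(name): a dict with "camera_matrix" (3x3 intrinsics, pixels), "R" (3x3) and "t" (3): a world point X has camera coordinates R X + t. Camera axes: x right, y down, z forward; pixel columns grow to the right and rows downward; lengths in m; the calibration is good to about 2 mm. A picture is of the moment at which its call begins: read the wrist's pose just before it. camera_info takes no time and is no camera call; for the wrist camera it gives the pose at the moment of the call.
- hand_in(): hands the job in; it is judged then, once.
The state is a dict: "clock": time; "joints": joint angles; "qvel": joint speeds; "tau": joint torques, N m; "tcp_pos": TCP position; "orientation": TCP orientation; "contact_force": force on the tool from outside, world axes, zero at the start; "moment": the same for the moment, N m; "grip_width": finger opening in m; "gripper_force": force on a finger pad.
Only numpy, scipy, OpenCV 4.12 (cv2) and the standard library are available. Lean on these libraries where they do the work, as an engineer would, in place of code of your own. Each camera call takes 0.05 s, during which the arm holds its last target. There are 200 camera calls.

### The job

Set the jig's hold-down screw for the steel block: lay the block flat in the jig's nest, let go of it, swing the clamp arm over it as far as the stop, and then turn the thumb knob clockwise until the screw seats. Back the knob off a quarter turn for running clearance and finish still gripping the knob at that setting (do not let go at the end), so that the lock nut can be tightened. Leave the arm over the block, the block in its nest, and the pliers and the oilstone where they lie.

Things in the scene. Friction and masses are not known exactly. Their poses are not given: they have to be found in the camera images.
- steel_block: plain grey steel block, 40 x 75 x 30 mm, about 0.7 kg, lying loose on the cabinet top; origin at the centre of its underside, x across its 40 mm width, y along its 75 mm length, z up. Pick it up across the 40 mm width. Either end may face the pillar.
- jig: work-holding jig of a drill press, fixed to the cabinet top; origin under the centre of the nest, at the height of the cabinet top. Base plate 110 mm (x) by 180 mm (y, from -68 to +112), 14 mm thick. A lighter grey frame 72 x 106 mm, 8 mm high, on it forms the nest. The pillar with the swing arm stands at y = +85 mm; a stop pin (9 mm thick, top at z = 70 mm) at x = -17, y = 55 mm.
- nest (a point): centre of the nest's floor, 14 mm above the cabinet top; the nest is a rectangular pocket 44 mm (x) by 79 mm (y), 8 mm deep, with 2 mm chamfers at its mouth, for the block's 40 x 75 mm; x and y axes as the jig's
- pivot (a point): point on the vertical pivot axis of the swing arm, 65 mm above the cabinet top (mid-thickness of the arm); axes as the jig's
- swing_arm (a joint): angle of the clamp arm about the pillar, rad: 0 = over the nest, at its stop (arm along the jig's -y from the pillar); grows anticlockwise from above (1.57: along the jig's +x). Starts open, stays where left (friction 0.25 N m). Bar 24 mm wide, z 58 to 72 mm; bosses of radius 18 mm at the pillar and 16 mm at the screw (z 56 to 74 mm), axes 85 mm apart
- bar_mid (a point): middle of the arm's bar, 46 mm from the pivot axis, at mid-thickness (z = 65 mm); its -y axis points along the arm away from the pillar
- spindle: the hold-down screw with all it carries (brass shoe of 20 mm diameter at its foot, hexagonal lock nut, thumb knob); origin under the shoe, on the screw's axis; rises and sinks with the thread but does not itself turn. Seated, its origin is 44 mm above the cabinet top: the top of the block in the nest
- knob_centre (a point): centre of the thumb knob, on the screw's vertical axis, 54 mm above the spindle's origin (98 mm above the cabinet top when seated). Knob: black, round, fluted, 31 mm diameter, 22 mm high, with a short index line on top; its underside is 13 mm above the arm boss when seated
- thumb_knob (a joint): angle by which the screw is backed off, rad: 0 = seated (hard stop); grows as the knob is turned anticlockwise seen from above. It starts somewhat more than a quarter turn and less than a full turn off. Right-hand coarse thread, 5 mm rise a turn (0.8 mm per rad); friction 0.06 N m, stays where it is left
- pliers: bystander: black pliers, 61 x 141 x 15 mm, lying to the right; origin under the centre
- oilstone: bystander: red-brown oilstone, 42 x 130 x 20 mm, lying behind the jig; origin under the centre

How it is judged:
By the outcome, as a careful person would: the job done as asked, in the order asked, and still so for the second after the job is handed in, while the arm keeps its last pose, push and grip.
It also fails if it takes over 72 s, if anything falls off the work surface, if the arm or the gripper's body presses on something with over 40 N, if the wrist force passes 120 N, or if a joint passes its speed limit or range.

## Working session

There is one attempt and no reset: what is moved stays moved. The work goes in short steps, Python scripts to look and compute and a shell command to move; the robot and the scene stay as the last step left them, time stands still between calls to the robot, and variables do not carry over. Pictures are saved under pics/ and viewed, at most 10 in all, crops included, and the job is handed in when it is done.

```bash
ls; mkdir -p pics
python3 - <<'E'
from bench import r, viewer, sensors, hand_in
import cv2,numpy as np,pickle
d={}
for n in("scene","side"):
    im,dp=viewer.grab_frame(n); cv2.imwrite(f"pics/{n}0.png",im); c=viewer.camera_info(n); d[n]=(im,dp,c)
    print(n,c["camera_matrix"].round(1).tolist(),(-c["R"].T@c["t"]).round(3))
pickle.dump(d,open("f0.pkl","wb"))
o=sensors.get_obs();print({k:np.round(v,3).tolist() for k,v in o.items()})
E
```

```text
bench.py
drive.py
pics
scene [[456.6, 0.0, 322.7], [0.0, 456.6, 240.6], [0.0, 0.0, 1.0]] [0.012 0.52  0.517]
side [[516.3, 0.0, 314.7], [0.0, 516.3, 248.3], [0.0, 0.0, 1.0]] [0.464 0.674 0.642]
{'clock': 0.1, 'joints': [-1.254, 0.478, 0.022, 1.556, -0.012, 1.109, -0.083], 'qvel': [-0.001, -0.0, 0.001, -0.001, -0.001, 0.001, -0.0], 'tau': [0.005, -59.776, 1.614, -28.195, 0.013, 0.005, -0.0], 'tcp_pos': [0.278, 0.615, 0.303], 'orientation': [-0.662, -3.071, 0.003], 'contact_force': [0.018, 0.52, -0.149], 'moment': [0.008, 0.049, 0.016], 'gripper_force': 0.0, 'grip_width': 0.086}
```

View pics/scene0.png

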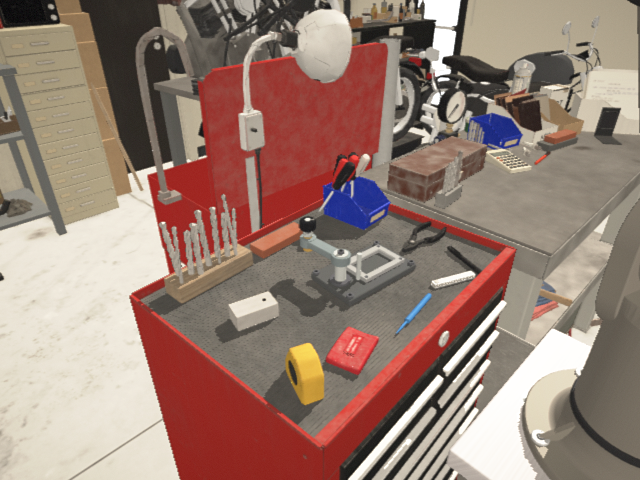

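View pics/side0.png

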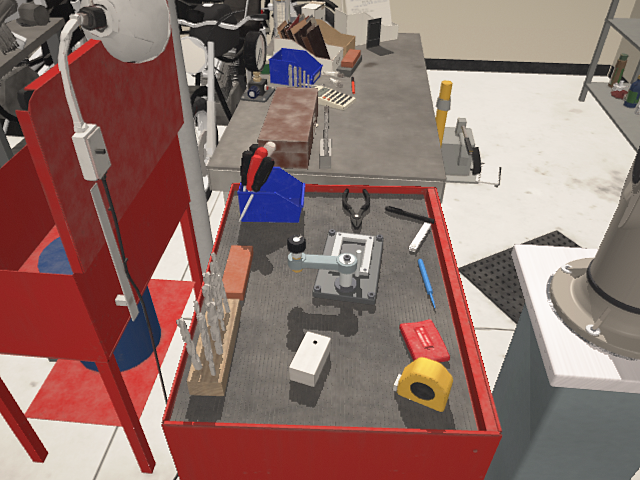

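The side view shows the jig with its pillar at (347,262) and the knob at (297,245), arm open towards +x. The block is at (310,355) with a dark spot on top, the oilstone at (238,270) and the pliers at (356,207). Next I'll measure these with depth and masks.

```bash
cat > h.py <<'E'
import cv2,numpy as np
from scipy.spatial.transform import Rotation as Ro
def cloud(dp,c):
    v,u=np.mgrid[:480,:640]; K=c["camera_matrix"]
    p=np.stack([(u-K[0,2])/K[0,0]*dp,(v-K[1,2])/K[1,1]*dp,dp],-1)
    return (p-c["t"])@c["R"]
def ray(u,v,z,c):
    K=c["camera_matrix"]; d=c["R"].T@np.array([(u-K[0,2])/K[0,0],(v-K[1,2])/K[1,1],1]); o=-c["R"].T@c["t"]
    return o+d*(z-o[2])/d[2]
E
python3 - <<'E'
from h import *
import pickle
d=pickle.load(open("f0.pkl","rb"))
for n in d:
    im,dp,c=d[n]; P=cloud(dp,c); ok=dp>0
    roi=np.zeros((480,640),bool)
    if n=="side": roi[215:400,230:400]=1
    else: roi[205:345,210:450]=1
    hsv=cv2.cvtColor(im,cv2.COLOR_BGR2HSV)
    def box(name,m,z):
        m=m.astype(np.uint8); k,l,s,_=cv2.connectedComponentsWithStats(m)
        for i in np.argsort(-s[1:,4])[:2]+1:
            if s[i,4]<30: continue
            vu=np.argwhere(l==i); q=np.array([ray(u,v,z,c)[:2] for v,u in vu]).astype(np.float32)*1000
            (b,w,a)=cv2.minAreaRect(q); print(n,name,s[i].tolist(),np.round(b,1),np.round(w,1),round(a,1), "zmed",P[l==i][:,2].mean().round(4))
    Z=P[...,2]
    box("block",roi&ok&(abs(Z-.03)<.003)&(hsv[...,2]>110)&(hsv[...,1]<60),.03)
    box("frame",roi&ok&(abs(Z-.022)<.003)&(hsv[...,1]<60),.022)
    box("plate",roi&ok&(abs(Z-.014)<.003)&(hsv[...,1]<60),.014)
    box("arm",roi&ok&(abs(Z-.073)<.004),.073)
    box("knob",roi&ok&(Z>.098)&(Z<.12),.11)
    print(Z[roi&ok].min(), np.median(Z[roi&ok]))
im,_,_=d["side"];s=cv2.resize(im[215:400,230:400],None,fx=3.2,fy=3.2,interpolation=2);cv2.imwrite("pics/c.png",s)
E
```

```text
scene block [228, 291, 50, 28, 692] [516.6 182. ] [74.8 43.4] 75.0 zmed 0.029
scene frame [356, 244, 48, 36, 455] [467.6 -65.6] [114.8  73.9] 85.3 zmed 0.0208
scene frame [228, 305, 50, 17, 135] [508.  191.3] [82.4 36.8] 48.8 zmed 0.0219
scene plate [311, 241, 104, 60, 1281] [468.2 -48.1] [183.7 111.1] 85.0 zmed 0.013
scene plate [361, 251, 32, 23, 415] [474.  -77.6] [78.2 44.1] 83.9 zmed 0.013
scene arm [300, 234, 51, 27, 453] [515.4  14.6] [ 37.5 120.8] 89.0 zmed 0.072
scene knob [299, 216, 17, 14, 184] [552.3  22.1] [29.6 49.2] 47.6 zmed 0.1067
scene knob [220, 215, 11, 14, 98] [661.6 126.7] [17.1 47.9] 59.3 zmed 0.1085
-0.2935822125072827 -0.0006379203780459686
side block [289, 332, 42, 44, 1052] [519.9 180.4] [76.6 40.1] 75.5 zmed 0.0294
side frame [331, 233, 43, 42, 570] [469.2 -68.7] [114.3  71.7] 85.4 zmed 0.0214
side frame [334, 277, 23, 15, 111] [477.9  19.7] [28.3 36.9] 67.8 zmed 0.0207
side plate [312, 236, 71, 65, 1501] [470.7 -48. ] [180.1 109.2] 85.2 zmed 0.0134
side plate [340, 239, 25, 26, 309] [468.5 -84. ] [70.2 43.9] 85.2 zmed 0.0136
side arm [287, 252, 70, 17, 649] [517.7  16.3] [116.8  38.8] 3.9 zmed 0.0724
side knob [287, 235, 19, 17, 255] [559.6  20.8] [29.7 41.8] 6.5 zmed 0.1077
-0.005638711889258891 -0.00022283046925446632
```

View pics/c.png

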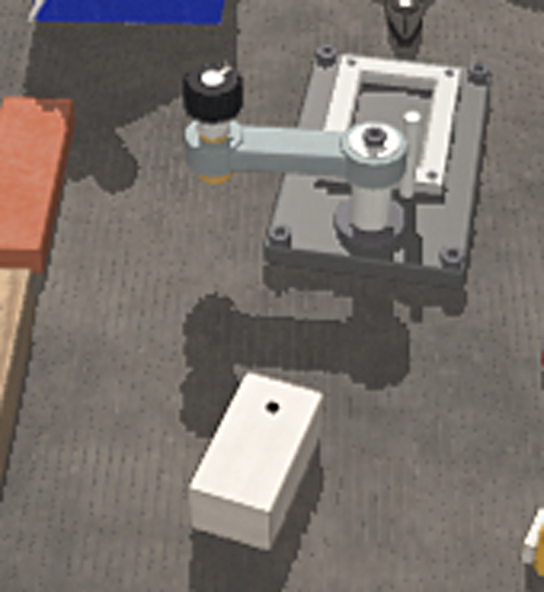

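Reading the crop: the block's length runs at about 75° in the world frame. The jig is yawed about -5°, with the nest at about (0.468,-0.070). The arm points along about +3° (swing ≈1.7 rad), and the knob's index line is visible at (220,75). Next is the move helper.

```bash
cat > g.py <<'E'
# usage: g.py x y tipz yawdeg_of_tool_y -> remaining motion in tool axes (tool vertical)
import sys; from bench import r, viewer, sensors, hand_in; from h import *
o=sensors.get_obs(); R=Ro.from_rotvec(o["orientation"]).as_matrix(); p=np.array(o["tcp_pos"])
if len(sys.argv)>4:
    x,y,z,a=map(float,sys.argv[1:5]); T=np.array([x,y,z+.073]); a=np.radians(a)
    for a in (a,a+np.pi):
        Y=np.array([np.cos(a),np.sin(a),0]); Z=np.array([0,0,-1.]); Rt=np.c_[np.cross(Y,Z),Y,Z]
        print("row",(R.T@(T-p)).round(4),Ro.from_matrix(R.T@Rt).as_rotvec().round(4))
print("t",round(o["clock"],2),"p",p.round(4),"yaw",np.degrees(np.arctan2(R[1,1],R[0,1])).round(2),"tilt",np.degrees(np.arccos(-R[2,2])).round(2),
 "q",np.round(o["joints"],2),"F",np.round(o["contact_force"],1),"M",np.round(o["moment"],3),"w",round(o["grip_width"],4),"g",round(o["gripper_force"],1))
E
python3 g.py 0.5185 0.181 0.10 -14.7
python3 - <<'E'
from h import *;import pickle
d=pickle.load(open("f0.pkl","rb"))
for n in d:
    im,dp,c=d[n];P=cloud(dp,c);m=(dp>0)&(P[...,2]>.13)&(P[...,2]<.7)&(P[...,0]<.85)&(P[...,0]>.3)&(abs(P[...,1])<.5)
    q=P[m]
    for lo in np.arange(-.5,.5,.1):
        s=q[(q[:,1]>lo)&(q[:,1]<lo+.1)]
        if len(s)>20: print(n,lo.round(1),len(s),s.min(0).round(2),s.max(0).round(2))
E
```

```text
row [-0.3978 -0.2957  0.1305] [-1.3000e-03  1.3000e-03  1.4025e+00]
row [-0.3978 -0.2957  0.1305] [-1.4000e-03 -1.4000e-03 -1.7391e+00]
t 0.1 p [0.278  0.6146 0.303 ] yaw 65.66 tilt 0.1 q [-1.25  0.48  0.02  1.56 -0.01  1.11 -0.08] F [ 0.   0.5 -0.1] M [0.008 0.049 0.016] w 0.0856 g 0.0
scene -0.3 207 [ 0.64 -0.26  0.13] [ 0.69 -0.2   0.14]
scene -0.2 132 [ 0.63 -0.2   0.13] [ 0.69 -0.17  0.14]
scene 0.1 198 [0.65 0.12 0.13] [0.68 0.2  0.16]
scene 0.2 87 [0.65 0.2  0.13] [0.69 0.24 0.14]
side -0.3 358 [ 0.64 -0.26  0.13] [ 0.7  -0.2   0.15]
side -0.2 208 [ 0.63 -0.2   0.13] [ 0.69 -0.17  0.15]
side 0.1 298 [0.65 0.11 0.13] [0.68 0.2  0.16]
side 0.2 125 [0.65 0.2  0.13] [0.69 0.24 0.15]
```

```bash
python3 drive.py '-0.4 -0.296 0.05 0 0 1.4;-0.4 -0.296 0.05 0 0 1.4;-0.4 -0.296 0.05 0 0 1.4;-0.4 -0.296 0.05 0 0 1.4;-0.4 -0.296 0.05 0 0 1.4' 0.085; python3 g.py 0.5185 0.181 0.12 -14.7
```

```text
clock: 0.6
tcp_pos: [0.3999, 0.3957, 0.2785]
orientation: [-1.749, -2.61, 0.0]
contact_force: [1.2, 0.0, 0.4]
grip_width: 0.0851
gripper_force: 0.0
row [-0.2437  0.0281  0.0855] [-3.000e-04  2.000e-04  6.464e-01]
row [-0.2437  0.0281  0.0855] [-2.0000e-04 -4.0000e-04 -2.4952e+00]
t 0.6 p [0.3999 0.3957 0.2785] yaw 22.34 tilt 0.02 q [-1.08  0.32  0.23  1.87 -0.09  0.96 -0.42] F [1.2 0.  0.4] M [ 0.06  -0.051 -0.017] w 0.0851 g 0.0
```

```bash
python3 drive.py '-0.244 0.028 0.085 0 0 0.646;-0.244 0.028 0.085 0 0 0.646;-0.244 0.028 0.085 0 0 0.646;-0.244 0.028 0.085 0 0 0.646;-0.244 0.028 0.085 0 0 0.646'; python3 drive.py '-0.02 0 0.002 0 0 0;-0.02 0 0.002 0 0 0'; python3 g.py 0.5185 0.181 0.12 -14.7;  python3 - <<'E'
from bench import r, viewer, sensors, hand_in;import cv2,pickle
c=viewer.camera_info("wrist");im,dp=viewer.grab_frame("wrist");cv2.imwrite("pics/w1.png",im);pickle.dump((im,dp,c),open("w1.pkl","wb"))
E
```

```text
clock: 1.1
tcp_pos: [0.5152, 0.1901, 0.1964]
orientation: [2.485, 1.922, -0.0]
contact_force: [0.4, 0.6, 0.1]
grip_width: 0.0851
gripper_force: 0.0
clock: 1.3
tcp_pos: [0.5091, 0.1681, 0.1942]
orientation: [2.486, 1.92, -0.006]
contact_force: [0.1, -0.4, -0.9]
grip_width: 0.0852
gripper_force: 0.0
row [0.0149 0.0059 0.0012] [-0.0019  0.0032  0.0011]
row [0.0149 0.0059 0.0012] [-5.0000e-03 -3.0000e-03 -3.1405e+00]
t 1.3 p [0.5091 0.1681 0.1942] yaw -14.64 tilt 0.21 q [-0.76  0.41  0.41  2.01 -0.23  0.77 -0.47] F [ 0.1 -0.4 -0.9] M [-0.004  0.014  0.029] w 0.0852 g 0.0
```

View pics/w1.png

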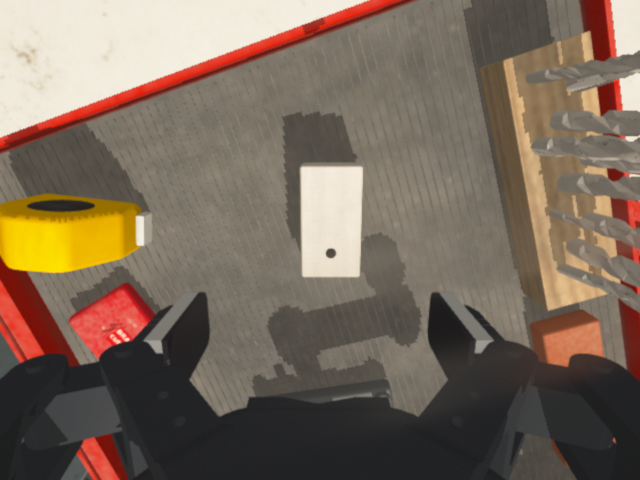

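The wrist view shows the block's top from (301,164) to (363,277), square to the fingers and centred near x=332.

```bash
cat >> h.py <<'E'
def rect(m,z,c):
    k,l,s,_=cv2.connectedComponentsWithStats(m.astype(np.uint8)); i=1+np.argmax(s[1:,4])
    ct=max(cv2.findContours((l==i).astype(np.uint8),cv2.RETR_EXTERNAL,cv2.CHAIN_APPROX_NONE)[0],key=cv2.contourArea)
    q=np.array([ray(u,v,z,c)[:2] for u,v in ct[:,0]],np.float32)*1000
    b,w,a=cv2.minAreaRect(q); return np.round(b,1),np.round(w,1),round(a,2)
E
python3 - <<'E'
from h import *;import pickle
im,dp,c=pickle.load(open("w1.pkl","rb"));h=cv2.cvtColor(im,cv2.COLOR_BGR2HSV)
m=(h[...,2]>150)&(h[...,1]<40);m[:,:270]=0;m[:,400:]=0;m[:150]=0;m[290:]=0
print(rect(m,.03,c))
E
```

```text
(array([521. , 177.4]), array([72.6, 38.9]), 75.16)
```

```bash
python3 g.py 0.521 0.1774 0.06 -14.84
```

```text
row [0.0092 0.0099 0.0618] [-0.0013  0.0009  0.0069]
row [0.0092 0.0099 0.0618] [-1.5000e-03 -2.0000e-03 -3.1347e+00]
t 1.35 p [0.5092 0.171  0.1948] yaw -14.45 tilt 0.09 q [-0.77  0.41  0.41  2.01 -0.23  0.77 -0.47] F [1.  1.1 0.1] M [-0.009  0.01   0.039] w 0.0849 g 0.0
```

```bash
python3 drive.py '0.009 0.01 0.06 0 0 0.007;0.009 0.01 0.06 0 0 0.007;0.009 0.01 0.06 0 0 0.007;0.009 0.01 0.06 0 0 0.007'; python3 g.py 0.521 0.1774 0.012 -14.84;  python3 - <<'E'
from bench import r, viewer, sensors, hand_in;from h import *
c=viewer.camera_info("wrist");im,dp=viewer.grab_frame("wrist");cv2.imwrite("pics/w2.png",im);h=cv2.cvtColor(im,cv2.COLOR_BGR2HSV)
m=(h[...,2]>150)&(h[...,1]<40);m[:,:230]=0;m[:,430:]=0
print(rect(m,.03,c))
E
```

```text
clock: 1.75
tcp_pos: [0.5217, 0.1794, 0.136]
orientation: [-2.486, -1.92, -0.001]
contact_force: [-0.1, 0.1, 1.3]
grip_width: 0.0849
gripper_force: 0.0
row [-0.0021 -0.0002  0.051 ] [ 0.0001 -0.0005  0.0034]
row [-0.0021 -0.0002  0.051 ] [ 7.0000e-04  1.0000e-04 -3.1382e+00]
t 1.75 p [0.5217 0.1794 0.136 ] yaw -14.64 tilt 0.03 q [-0.73  0.52  0.36  2.   -0.29  0.66 -0.43] F [-0.1  0.1  1.3] M [-0.024 -0.024  0.01 ] w 0.0849 g 0.0
(array([521.3, 177. ]), array([74.3, 38.5]), 75.84)
```

```bash
python3 drive.py '-0.002 0 0.03 0 0 0.003;-0.002 0 0.053 0 0 0.003;-0.002 0 0.053 0 0 0.003;-0.002 0 0.053 0 0 0.003'; python3 g.py 0.521 0.1774 0.010 -14.84
```

```text
clock: 2.2
tcp_pos: [0.5217, 0.1768, 0.0835]
orientation: [2.49, 1.915, 0.002]
contact_force: [0.3, 0.4, 1.1]
grip_width: 0.0851
gripper_force: 0.0
row [ 0.0004 -0.0009  0.0005] [ 0.0009 -0.0009 -0.0009]
row [ 0.0004 -0.0009  0.0005] [-1.3000e-03 -1.4000e-03  3.1407e+00]
t 2.2 p [0.5217 0.1768 0.0835] yaw -14.89 tilt 0.07 q [-0.69  0.61  0.32  2.02 -0.34  0.56 -0.39] F [0.3 0.4 1.1] M [0.002 0.001 0.035] w 0.0851 g 0.0
```

Next: close, lift, then compute the move to above the nest (open approach, nest ≈ (0.468,-0.070), yaw -4.9).

```bash
python3 drive.py '0 0 0 0 0 0;0 0 0 0 0 0;0 0 0 0 0 0;0 0 0 0 0 0;0 0 0 0 0 0' 0.03 70; python3 drive.py '0 0 0 0 0 0;0 0 0 0 0 0;0 0 0 0 0 0'; python3 drive.py '0 0 -0.05 0 0 0;0 0 -0.1 0 0 0;0 0 -0.12 0 0 0;0 0 -0.12 0 0 0;0 0 -0.12 0 0 0'; python3 g.py 0.468 -0.070 0.13 -4.9
```

```text
clock: 2.7
tcp_pos: [0.5209, 0.1771, 0.0832]
orientation: [-2.489, -1.914, -0.0]
contact_force: [-4.7, 1.0, 10.7]
grip_width: 0.0384
gripper_force: 71.9
clock: 3.0
tcp_pos: [0.5209, 0.1771, 0.0832]
orientation: [-2.489, -1.914, -0.0]
contact_force: [-4.8, 0.1, 10.1]
grip_width: 0.0386
gripper_force: 71.9
clock: 3.5
tcp_pos: [0.52, 0.1765, 0.2009]
orientation: [-2.49, -1.915, 0.003]
contact_force: [0.3, 0.2, -7.0]
grip_width: 0.0383
gripper_force: 76.2
row [-0.2516  0.013  -0.0018] [-0.0019  0.0009 -0.174 ]
row [-0.2516  0.013  -0.0018] [1.3000e-03 2.9000e-03 2.9676e+00]
t 3.5 p [0.52   0.1765 0.2009] yaw -14.87 tilt 0.12 q [-0.78  0.42  0.42  1.97 -0.24  0.8  -0.48] F [ 0.3  0.2 -7. ] M [0.012 0.059 0.053] w 0.0383 g 76.2
```

```bash
python3 drive.py '-0.05 -0.01 -0.03 0 0 -0.05;-0.1 -0.01 -0.03 0 0 -0.1;-0.15 0 -0.03 0 0 -0.174;-0.2 0.01 -0.03 0 0 -0.174;-0.24 0.013 -0.03 0 0 -0.174';  python3 drive.py '0 0 0 0 0 0;0 0 0 0 0 0;0 0 0 0 0 0';python3 g.py 0.468 -0.070 0.08 -4.9
python3 - <<'E'
from bench import r, viewer, sensors, hand_in;import cv2,pickle
c=viewer.camera_info("wrist");im,dp=viewer.grab_frame("wrist");cv2.imwrite("pics/w3.png",im);pickle.dump((im,dp,c),open("w3.pkl","wb"))
E
```

```text
clock: 4.0
tcp_pos: [0.4705, -0.0604, 0.2301]
orientation: [-2.313, -2.123, 0.005]
contact_force: [1.8, -0.1, -6.9]
grip_width: 0.0383
gripper_force: 76.1
clock: 4.3
tcp_pos: [0.4713, -0.0577, 0.2306]
orientation: [-2.312, -2.124, 0.004]
contact_force: [-0.1, 1.2, -7.9]
grip_width: 0.0384
gripper_force: 76.1
row [-0.0125 -0.002   0.0776] [-0.0031  0.0003  0.0006]
row [-0.0125 -0.002   0.0776] [-4.000e-04 -4.800e-03 -3.141e+00]
t 4.3 p [ 0.4713 -0.0577  0.2306] yaw -4.87 tilt 0.18 q [-0.43  0.26  0.5   2.12 -0.17  0.8   0.08] F [-0.1  1.2 -7.9] M [ 0.052 -0.008  0.023] w 0.0384 g 76.1
```

View pics/w3.png

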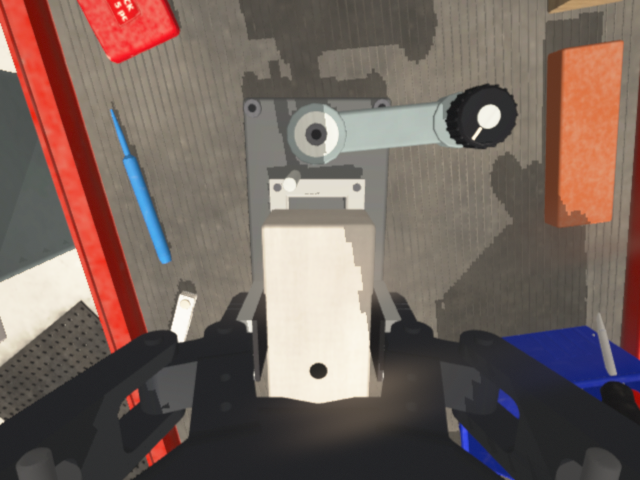

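The held block spans columns 262–375, with its far edge near row 210–225. The frame's far bar is at rows 180–195, columns 270–365. The pillar is at (316,134), the stop pin at (290,183), and the knob at (481,116) with its index line at lower left. I'll refine these by edges.

Run:
```python
from h import *;import pickle
im,dp,c=pickle.load(open("w3.pkl","rb"));g=cv2.cvtColor(im,cv2.COLOR_BGR2GRAY)
print("cam",(-c["R"].T@c["t"]).round(4),"fwd",c["R"][2].round(3))
print("col 340",g[160:235:1,335].tolist()); print("depthcol",dp[160:240:4,335].round(3).tolist())
print("row188",g[188,255:285].tolist(),g[188,355:380].tolist())
print("row 120 L",g[112,236:256].tolist()," R",g[112,384:400].tolist()); print("col 275",g[90:108,275].tolist(),"col360",g[90:108,360].tolist())
print("row 300",g[300,255:275].tolist(),g[300,365:385].tolist())
```

```text
cam [0.4787 0.0077 0.3002] fwd [-0.025 -0.259 -0.965]
col 340 [127, 126, 126, 126, 124, 107, 88, 85, 87, 86, 86, 86, 86, 86, 86, 86, 86, 88, 113, 184, 220, 222, 222, 222, 222, 222, 222, 222, 222, 222, 223, 223, 223, 223, 223, 222, 204, 160, 132, 129, 128, 128, 127, 127, 127, 128, 128, 128, 127, 126, 125, 125, 125, 124, 124, 125, 126, 127, 127, 126, 127, 126, 126, 129, 142, 162, 187, 211, 227, 234, 235, 235, 236, 236, 236]
depthcol [0.2809999883174896, 0.2800000011920929, 0.28200000524520874, 0.2840000092983246, 0.0, 0.27799999713897705, 0.0, 0.2770000100135803, 0.27900001406669617, 0.2879999876022339, 0.28999999165534973, 0.289000004529953, 0.29100000858306885, 0.1459999978542328, 0.13899999856948853, 0.13199999928474426, 0.12600000202655792, 0.12600000202655792, 0.12700000405311584, 0.12800000607967377]
row188 [124, 124, 124, 124, 124, 124, 124, 124, 124, 125, 125, 124, 114, 103, 158, 218, 221, 211, 169, 128, 120, 122, 121, 121, 123, 134, 176, 214, 218, 232] [120, 121, 121, 121, 125, 153, 201, 222, 222, 200, 139, 128, 129, 128, 128, 128, 129, 129, 128, 129, 127, 128, 128, 129, 128]
row 120 L [120, 113, 113, 120, 121, 121, 115, 102, 103, 119, 124, 124, 124, 121, 112, 106, 101, 104, 115, 126]  R [185, 185, 185, 185, 185, 185, 185, 186, 186, 185, 186, 186, 186, 186, 186, 186]
col 275 [84, 85, 84, 84, 81, 80, 81, 75, 75, 79, 84, 87, 89, 89, 91, 92, 92, 92] col360 [80, 80, 80, 81, 81, 83, 83, 77, 80, 96, 111, 121, 125, 125, 125, 125, 125, 125]
row 300 [131, 131, 131, 120, 92, 70, 68, 69, 69, 76, 123, 193, 228, 233, 234, 234, 234, 235, 235, 234] [170, 170, 171, 171, 168, 154, 120, 82, 75, 75, 74, 75, 84, 111, 130, 132, 133, 132, 131, 131]
```

Run:
```python
import cv2
im=cv2.imread("pics/w3.png");cv2.imwrite("pics/w3c.png",cv2.resize(im[85:285,235:400],None,fx=3,fy=3,interpolation=2))
```

```text
(no output)
```

View pics/w3c.png

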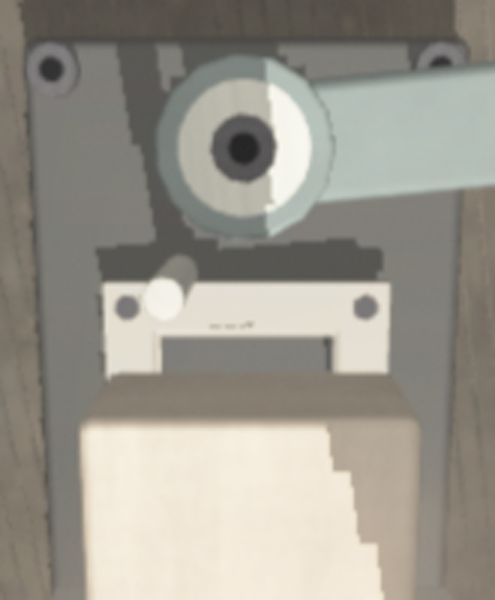

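Run:
```python
from h import *;import pickle
im,dp,c=pickle.load(open("w3.pkl","rb"))
R=lambda u,v,z:(ray(u,v,z,c)[:2]*1000).round(1)
A=R(269.7,178.7,.022);B=R(365,178.9,.022);e=(B-A)/np.linalg.norm(B-A);n=np.array([-e[1],e[0]])
print("frame",A,B,np.linalg.norm(B-A),"yaw",np.degrees(np.arctan2(e[1],e[0])),"nest",(A+B)/2-53*n)
L=np.polyfit([0,1],[0,1],1)
y=np.radians(-4.9);E=np.array([np.cos(y),np.sin(y)]);N=np.array([-E[1],E[0]])
pin=R(289.3,184.7,.07);print("nest from pin",pin+17*E-55*N)
for z in(.074,.078):print("nest from pillar",R(316.4,134.3,z)-85*N)
print("inner far edge",R(335,196.6,.022)-41.5*N,R(335,197,.020)-39.5*N)
tA=R(262.3,225.5,.1773);tB=R(374.3,225,.1773);print("blk top edge",tA,tB,np.linalg.norm(tB-tA),np.degrees(np.arctan2(*(tB-tA)[::-1])),"centre",(tA+tB)/2-37.5*N)
bA=R(271.7,209.5,.1473);bB=R(365.8,209.5,.1473);print("blk bot",bA,bB,np.linalg.norm(bB-bA),"centre",(bA+bB)/2-37.5*N)
for u,v in((481,110),):print("knob",R(u,v,.11))
```

```text
frame [439.1 -18.9] [510.3 -25. ] 71.4608284306864 yaw -4.896810026210076 nest [470.1758431  -74.75655266]
nest from pin [469.93993926 -75.25107898]
nest from pillar [469.83956153 -74.98935018]
nest from pillar [469.83956153 -74.98935018]
inner far edge [483.35519769 -77.84832979] [483.62603154 -76.4556392 ]
blk top edge [456.8 -19.7] [495.  -22.7] 38.31761996784246 -4.49045192111633 centre [472.69686538 -58.56294861]
blk bot [456.2 -19.8] [495.8 -23.1] 39.7372621100146 centre [472.79686538 -58.81294861]
knob [558.5  14. ]
```

The crop gives the frame's far corners as (270,179) and (365,179) and the block's lower far edge at row ~209.5. That puts the nest at ≈(0.470,-0.075) with yaw -4.9°. I'll hover low next and check there, where both are at nearly the same depth.

```bash
python3 g.py 0.470 -0.0747 0.045 -4.9|head -1; python3 drive.py '-0.017 0 0.05 0 0 0;-0.017 0 0.09 0 0 0;-0.017 0 0.112 0 0 0;-0.017 0 0.112 0 0 0;-0.017 0 0.112 0 0 0';python3 g.py 0.470 -0.0747 0.045 -4.9
python3 - <<'E'
from bench import r, viewer, sensors, hand_in;import cv2,pickle
c=viewer.camera_info("wrist");im,dp=viewer.grab_frame("wrist");pickle.dump((im,dp,c),open("w4.pkl","wb"))
cv2.imwrite("pics/w4c.png",im)
E
```

```text
row [-1.740e-02  1.000e-04  1.129e-01] [-0.0024  0.0002  0.0017]
clock: 4.85
tcp_pos: [0.4711, -0.0748, 0.1202]
orientation: [-2.313, -2.126, 0.001]
contact_force: [0.8, -0.6, -6.7]
grip_width: 0.0378
gripper_force: 76.0
row [-0.     -0.0011  0.0022] [-0.0006  0.0001  0.0013]
row [-0.     -0.0011  0.0022] [-1.0000e-04 -1.0000e-03 -3.1403e+00]
t 4.85 p [ 0.4711 -0.0748  0.1202] yaw -4.82 tilt 0.04 q [-0.3   0.46  0.4   2.18 -0.34  0.55  0.27] F [ 0.8 -0.6 -6.7] M [-0.012 -0.021  0.028] w 0.0378 g 76.0
```

View pics/w4c.png

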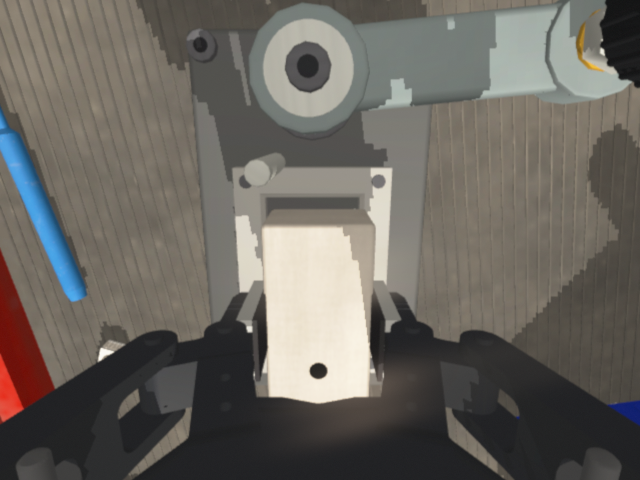

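Block lower far edge is at row ~209, columns 272–366. The frame outer corners are about (234,168) and (392,168), and the frame's inner edge is at row ~195.

Run:
```python
from h import *;import pickle
im,dp,c=pickle.load(open("w4.pkl","rb"));g=cv2.cvtColor(im,cv2.COLOR_BGR2GRAY)
print("colfar",g[160:232,330].tolist());print("rowL",g[178,228:240].tolist(),"rowR",g[178,384:398].tolist());print("row203 in",g[203,255:275].tolist(),g[203,358:376].tolist());print("row216 blk",g[216,262:276].tolist(),g[216,364:378].tolist())
R=lambda u,v,z:(ray(u,v,z,c)[:2]*1000).round(1)
y=np.radians(-4.9);E=np.array([np.cos(y),np.sin(y)]);N=np.array([-E[1],E[0]])
A=R(233.8,168,.022);B=R(391.8,168,.022);print("frame",A,B,np.linalg.norm(B-A),"nest",(A+B)/2-53*N)
print("pin",R(257.5,172,.07)+17*E-55*N,"pillar",R(308,67,.076)-85*N)
a=R(272,209.3,.037);b=R(366,209.3,.037);print("blk",a,b,np.linalg.norm(b-a),"c",(a+b)/2-37.5*N)
```

```text
colfar [81, 81, 81, 80, 80, 82, 95, 117, 139, 146, 148, 148, 148, 148, 147, 148, 148, 148, 147, 147, 148, 147, 147, 147, 147, 147, 147, 147, 147, 147, 146, 146, 146, 136, 129, 127, 119, 97, 83, 81, 81, 81, 81, 81, 80, 80, 80, 80, 87, 108, 119, 120, 120, 119, 120, 121, 122, 122, 121, 120, 121, 119, 120, 124, 136, 156, 180, 203, 222, 229, 230, 230]
rowL [81, 81, 82, 84, 105, 138, 147, 147, 147, 147, 139, 116] rowR [150, 197, 216, 217, 218, 217, 215, 193, 136, 126, 126, 126, 125, 126]
row203 in [147, 147, 147, 146, 144, 138, 130, 130, 128, 125, 112, 95, 86, 81, 80, 81, 80, 80, 79, 81] [92, 109, 127, 129, 129, 132, 138, 146, 147, 147, 150, 177, 216, 219, 219, 220, 220, 220]
row216 blk [129, 129, 129, 121, 104, 103, 110, 117, 118, 119, 119, 120, 119, 119] [119, 120, 119, 120, 142, 187, 217, 220, 220, 220, 220, 220, 221, 220]
frame [439.3 -19.3] [510.  -25.2] 70.94575392509405 nest [470.12290307 -75.0563007 ]
pin [470.03993926 -74.65107898] pillar [469.63956153 -74.48935018]
blk [456.3 -36.8] [495.8 -40.1] 39.637608404140636 c [472.84686538 -75.81294861]
```

```bash
python3 g.py 0.4682 -0.0741 0.042 -4.9
```

```text
row [ 0.0006 -0.0036  0.006 ] [ 0.0016 -0.0002  0.001 ]
row [ 0.0006 -0.0036  0.006 ] [ 3.0000e-04  2.4000e-03 -3.1406e+00]
t 4.9 p [ 0.4717 -0.075   0.121 ] yaw -4.84 tilt 0.09 q [-0.3   0.46  0.4   2.18 -0.34  0.55  0.27] F [-0.   0.1 -5.6] M [-0.039 -0.087  0.014] w 0.0388 g 76.0
```

```bash
python3 drive.py '0.0005 -0.0034 0.005 0 0 0;0.0005 -0.0034 0.008 0 0 0;0.0005 -0.0034 0.008 0 0 0'; python3 drive.py '0 0 0.004 0 0 0;0 0 0.008 0 0 0;0 0 0.008 0 0 0';python3 g.py 0.4682 -0.0741 0.0242 -4.9
```

```text
clock: 5.2
tcp_pos: [0.4672, -0.0746, 0.1124]
orientation: [2.315, 2.124, 0.001]
contact_force: [-0.2, -0.2, -6.8]
grip_width: 0.0383
gripper_force: 76.1
clock: 5.5
tcp_pos: [0.467, -0.0748, 0.1036]
orientation: [-2.315, -2.123, 0.001]
contact_force: [0.2, -0.2, -7.7]
grip_width: 0.0385
gripper_force: 76.0
row [0.0008 0.0011 0.0064] [-0.0008  0.     -0.0005]
row [0.0008 0.0011 0.0064] [1.0000e-04 1.3000e-03 3.1411e+00]
t 5.5 p [ 0.467  -0.0748  0.1036] yaw -4.93 tilt 0.05 q [-0.28  0.49  0.38  2.2  -0.36  0.51  0.29] F [ 0.2 -0.2 -7.7] M [-0.013  0.06   0.026] w 0.0385 g 76.0
```

```bash
python3 drive.py '0.0006 0.0008 0.003 0 0 0;0.0006 0.0008 0.005 0 0 0;0.0006 0.0008 0.006 0 0 0;0.0006 0.0008 0.006 0 0 0';python3 g.py 0.4682 -0.0741 0.0242 -4.9
```

```text
clock: 5.9
tcp_pos: [0.468, -0.0743, 0.098]
orientation: [-2.315, -2.124, 0.0]
contact_force: [0.4, 0.5, -6.5]
grip_width: 0.0381
gripper_force: 76.1
row [0.0002 0.0001 0.0008] [-0.0003  0.     -0.0005]
row [0.0002 0.0001 0.0008] [0.000e+00 5.000e-04 3.141e+00]
t 5.9 p [ 0.468  -0.0743  0.098 ] yaw -4.93 tilt 0.02 q [-0.27  0.5   0.37  2.2  -0.37  0.5   0.3 ] F [ 0.4  0.5 -6.5] M [-0.013 -0.033  0.049] w 0.0381 g 76.1
```

```bash
python3 drive.py '0 0 0.001 0 0 0;0 0 0.0015 0 0 0;0 0 0.0015 0 0 0';python3 g.py 0.4682 -0.0741 0.0242 -4.9|tail -1
```

```text
clock: 6.2
tcp_pos: [0.4682, -0.0744, 0.0972]
orientation: [-2.315, -2.123, -0.001]
contact_force: [-2.5, 0.3, 5.6]
grip_width: 0.0383
gripper_force: 77.6
t 6.2 p [ 0.4682 -0.0744  0.0972] yaw -4.94 tilt 0.03 q [-0.27  0.5   0.37  2.2  -0.37  0.5   0.3 ] F [-2.5  0.3  5.6] M [0.102 0.74  0.027] w 0.0383 g 77.6
```

```bash
python3 drive.py '0 0 0 0 0 0;0 0 0 0 0 0;0 0 0 0 0 0;0 0 0 0 0 0' 0.06; python3 drive.py '0 0 -0.04 0 0 0;0 0 -0.09 0 0 0;0.05 0 -0.13 0 0 0;0.08 0 -0.14 0 0 0;0.08 0 -0.14 0 0 0'; python3 drive.py '0 0 0 0 0 0;0 0 0 0 0 0';python3 g.py
python3 - <<'E'
from bench import r, viewer, sensors, hand_in;import cv2,pickle
c=viewer.camera_info("wrist");im,dp=viewer.grab_frame("wrist");pickle.dump((im,dp,c),open("w5.pkl","wb"))
cv2.imwrite("pics/w5.png",im)
E
```

```text
clock: 6.6
tcp_pos: [0.4684, -0.0743, 0.0968]
orientation: [2.315, 2.124, 0.001]
contact_force: [-0.2, -0.2, -0.7]
grip_width: 0.06
gripper_force: 0.0
clock: 7.1
tcp_pos: [0.4772, 0.0112, 0.2393]
orientation: [2.305, 2.133, 0.011]
contact_force: [0.3, -0.0, -0.8]
grip_width: 0.0598
gripper_force: 0.0
clock: 7.3
tcp_pos: [0.4744, 0.0044, 0.236]
orientation: [-2.316, -2.122, 0.002]
contact_force: [0.3, 0.5, -0.5]
grip_width: 0.0601
gripper_force: 0.0
t 7.3 p [0.4744 0.0044 0.236 ] yaw -4.99 tilt 0.08 q [-0.58  0.25  0.51  2.12 -0.17  0.81 -0.05] F [ 0.3  0.5 -0.5] M [-0.009  0.006 -0.01 ] w 0.0601 g 0.0
```

View pics/w5.png

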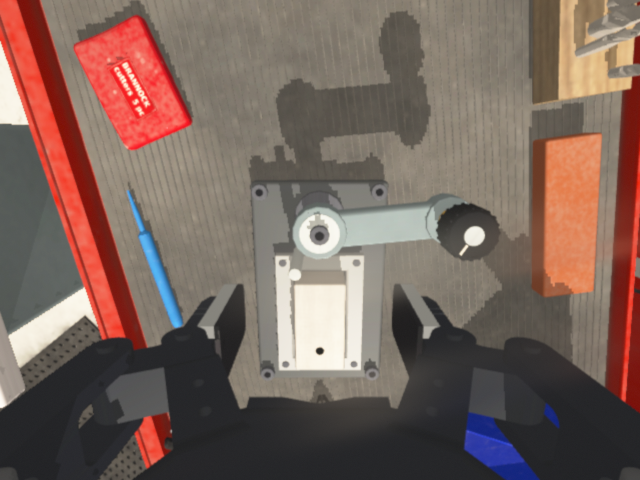

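Block is seated in the nest at (320,320). The pillar is at (319,235), the knob at (467,232) with its index line pointing to lower left, and the bar at (385,223).

Run:
```python
from h import *;import pickle
im,dp,c=pickle.load(open("w5.pkl","rb"));P=cloud(dp,c)
R=lambda u,v,z:(ray(u,v,z,c)[:2]*1000).round(1)
y=np.radians(-4.9);E=np.array([np.cos(y),np.sin(y)]);N=np.array([-E[1],E[0]])
p=R(319,235,.076)
a=(R(370,208,.072)+R(370,243,.072))/2;b=(R(415,205,.072)+R(415,240,.072))/2
print("pivot",p,"bar",a,b,"dir",np.degrees(np.arctan2(*(b-a)[::-1])),np.degrees(np.arctan2(*(b-p)[::-1])))
print("pin",R(295,274,.07)+17*E-55*N)
Z=P[...,2]; m=(dp>0)&(Z>.1)&(Z<.13);m[:,:400]=0;m[:190]=0;m[270:]=0;m[:,505:]=0
print("knob",m.sum(),np.percentile(Z[m],[50,90,97]),P[m].mean(0),P[m].min(0),P[m].max(0))
h=cv2.cvtColor(im,cv2.COLOR_BGR2HSV);w=((h[...,2]>170)&(h[...,1]<60)).astype(np.uint8);w[:,:430]=0;w[:,505:]=0;w[:205]=0;w[265:]=0
vu=np.argwhere(w);q=np.array([ray(u,v,.113,c)[:2] for v,u in vu]);print("white",len(vu),q.mean(0),q.min(0),q.max(0))
```

```text
pivot [476.8   9.3] bar [510.35  11.6 ] [539.6   11.05] dir -1.0772295916494956 1.5962049795425892
pin [470.23993926 -74.55107898]
knob 2572 [0.11028682 0.11131899 0.11184331] [0.56014961 0.01264237 0.10958382] [ 0.54601811 -0.00404101  0.10000316] [0.57742172 0.02682834 0.11270505]
white 537 [0.55345923 0.01347897] [0.53738783 0.00099852] [0.56649763 0.02860683]
```

```bash
python3 g.py 0.527 0.0118 0.140 92
```

```text
row [0.0124 0.0518 0.0228] [-1.9000e-03 -6.0000e-04 -1.6938e+00]
row [0.0124 0.0518 0.0228] [-5.0000e-04  1.9000e-03  1.4478e+00]
t 7.35 p [0.4743 0.004  0.2359] yaw -5.05 tilt 0.1 q [-0.58  0.25  0.51  2.12 -0.17  0.81 -0.05] F [-1.1 -0.7 -0.2] M [ 0.028 -0.031 -0.001] w 0.0603 g 0.0
```

```bash
python3 drive.py '0.012 0.052 0 0 0 -1.69;0.012 0.052 0 0 0 -1.69;0.012 0.052 0 0 0 -1.69;0.012 0.052 0.02 0 0 -1.69;0.012 0.052 0.02 0 0 -1.69'; python3 drive.py '0 0 0 0 0 -0.94;0 0 0 0 0 -0.94;0 0 0 0 0 -0.94;0 0 0 0 0 -0.94;0 0 0 0 0 -0.94'; python3 g.py 0.527 0.0118 0.140 92
```

```text
clock: 7.85
tcp_pos: [0.5262, 0.0111, 0.2137]
orientation: [-1.369, -2.823, 0.006]
contact_force: [-0.1, -0.2, 0.7]
grip_width: 0.0598
gripper_force: 0.0
clock: 8.35
tcp_pos: [0.5273, 0.011, 0.2156]
orientation: [-0.241, -3.13, 0.001]
contact_force: [0.3, -0.1, -0.2]
grip_width: 0.06
gripper_force: 0.0
row [0.0004 0.0007 0.0026] [-0.0008 -0.002  -0.1884]
row [0.0004 0.0007 0.0026] [-3.0000e-03  1.2000e-03  2.9532e+00]
t 8.35 p [0.5273 0.011  0.2156] yaw 81.2 tilt 0.13 q [-0.27  0.35  0.16  2.   -0.07  0.8   1.35] F [ 0.3 -0.1 -0.2] M [-0.004  0.044 -0.006] w 0.06 g 0.0
```

```bash
python3 drive.py '0 0.0007 0.02 0 0 -0.1;0 0.0007 0.05 0 0 -0.18;0 0.0007 0.08 0 0 -0.18;0 0.0007 0.0865 0 0 -0.18;0 0.0007 0.0865 0 0 -0.18'; python3 drive.py '0 0 0 0 0 0;0 0 0 0 0 0;0 0 0 0 0 0' 0.03; python3 g.py 0.527 0.0118 0.056 92
```

```text
clock: 8.85
tcp_pos: [0.527, 0.0122, 0.1289]
orientation: [0.033, -3.138, 0.001]
contact_force: [-0.9, 0.2, 0.1]
grip_width: 0.0598
gripper_force: 0.0
clock: 9.15
tcp_pos: [0.5288, 0.0134, 0.1313]
orientation: [-0.036, 3.139, 0.0]
contact_force: [0.7, -1.0, 1.5]
grip_width: 0.0299
gripper_force: 0.3
row [ 0.0018 -0.0016  0.0023] [-0.      0.0024 -0.0119]
row [ 0.0018 -0.0016  0.0023] [0.0038 0.     3.1297]
t 9.15 p [0.5288 0.0134 0.1313] yaw 91.32 tilt 0.14 q [-0.22  0.48  0.1   2.05 -0.08  0.62  1.52] F [ 0.7 -1.   1.5] M [-0.225 -0.046  0.009] w 0.0299 g 0.3
```

```bash
python3 drive.py '0.0006 -0.0078 0.001 0 0 0.15;0.0023 -0.0155 0.001 0 0 0.3;0.0052 -0.0228 0.001 0 0 0.45;0.0092 -0.0296 0.001 0 0 0.6;0.0141 -0.0358 0.001 0 0 0.75'; python3 g.py
```

```text
clock: 9.65
tcp_pos: [0.5173, -0.0213, 0.1305]
orientation: [1.122, 2.929, 0.006]
contact_force: [5.0, 3.6, -3.2]
grip_width: 0.0299
gripper_force: 2.8
t 9.65 p [ 0.5173 -0.0213  0.1305] yaw 48.09 tilt 0.38 q [-0.32  0.48  0.3   2.09 -0.24  0.6   0.99] F [ 5.   3.6 -3.2] M [ 0.639 -1.123  0.03 ] w 0.0299 g 2.8
```

```bash
python3 drive.py '0.0006 -0.0078 0 0 0 0.15;0.0023 -0.0155 0 0 0 0.3;0.0052 -0.0228 0 0 0 0.45;0.0092 -0.0296 0 0 0 0.6;0.0141 -0.0358 0 0 0 0.75'; python3 g.py 0.4714 -0.0413 0.057 -4.9
```

```text
clock: 10.15
tcp_pos: [0.4838, -0.0405, 0.1309]
orientation: [2.117, 2.311, 0.008]
contact_force: [7.1, -2.7, -3.0]
grip_width: 0.0302
gripper_force: 3.0
row [ 0.0003 -0.0124  0.0008] [0.0089 0.0009 0.1733]
row [ 0.0003 -0.0124  0.0008] [-1.4000e-03  1.3200e-02 -2.9683e+00]
t 10.15 p [ 0.4838 -0.0405  0.1309] yaw 5.03 tilt 0.51 q [-0.45  0.47  0.51  2.17 -0.41  0.58  0.44] F [ 7.1 -2.7 -3. ] M [-0.633 -1.451 -0.053] w 0.0302 g 3.0
```

```bash
python3 drive.py '0 -0.005 0 0 0 0.08;0 -0.01 0 0 0 0.15;0 -0.0125 0 0 0 0.173;0 -0.0125 0 0 0 0.173'; python3 g.py | tail -1;  python3 drive.py '0 -0.0015 0 0 0 0;0 -0.003 0 0 0 0;0 -0.003 0 0 0 0'; python3 g.py 0.4686 -0.0413 0.057 -4.9
```

```text
clock: 10.55
tcp_pos: [0.4702, -0.0418, 0.1306]
orientation: [2.305, 2.127, 0.006]
contact_force: [3.9, -2.8, 1.4]
grip_width: 0.0301
gripper_force: 2.0
t 10.55 p [ 0.4702 -0.0418  0.1306] yaw -4.59 tilt 0.36 q [-0.49  0.46  0.55  2.2  -0.44  0.58  0.31] F [ 3.9 -2.8  1.4] M [-0.663 -0.824 -0.   ] w 0.0301 g 2.0
clock: 10.85
tcp_pos: [0.4674, -0.0417, 0.1305]
orientation: [2.304, 2.128, 0.006]
contact_force: [5.3, -4.8, 1.6]
grip_width: 0.03
gripper_force: 2.4
row [0.0005 0.0011 0.0005] [0.0064 0.0005 0.0059]
row [0.0005 0.0011 0.0005] [-7.0000e-04  1.0100e-02 -3.1357e+00]
t 10.85 p [ 0.4674 -0.0417  0.1305] yaw -4.56 tilt 0.37 q [-0.49  0.46  0.55  2.21 -0.44  0.57  0.31] F [ 5.3 -4.8  1.6] M [-0.867 -0.991 -0.132] w 0.03 g 2.4
```

Not at the stop yet. I'll push on in small steps, watching the force.

```bash
for i in 1 2; do python3 drive.py '0 -0.001 0 0 0 0.005;0 -0.002 0 0 0 0.01;0 -0.002 0 0 0 0.01'; done; python3 g.py
```

```text
clock: 11.15
tcp_pos: [0.4671, -0.0415, 0.1306]
orientation: [2.312, 2.115, 0.009]
contact_force: [10.4, -4.6, -6.2]
grip_width: 0.03
gripper_force: 5.3
clock: 11.45
tcp_pos: [0.4668, -0.0413, 0.1308]
orientation: [2.32, 2.102, 0.013]
contact_force: [15.2, -4.7, -11.8]
grip_width: 0.0302
gripper_force: 7.7
t 11.45 p [ 0.4668 -0.0413  0.1308] yaw -5.65 tilt 0.78 q [-0.5   0.46  0.56  2.21 -0.45  0.57  0.29] F [ 15.2  -4.7 -11.8] M [-0.887 -3.082  0.078] w 0.0302 g 7.7
```

The arm is against its stop, since the force rises with no motion. I'll open, rise and look at the knob.

```bash
python3 drive.py '0 0.003 0 0 0 0;0 0.004 0 0 0 0' ;python3 drive.py '0 0 0 0 0 0;0 0 0 0 0 0;0 0 0 0 0 0' 0.06;  python3 drive.py '0 0 -0.04 0 0 0;0 0 -0.08 0 0 0;0.03 0 -0.11 0 0 0;0.04 0 -0.11 0 0 0;0.04 0 -0.11 0 0 0' 0.075;python3 drive.py '0 0 0 0 0 0;0 0 0 0 0 0'; python3 g.py 0.460 -0.074 0.08 -4.9;python3 - <<'E'
from bench import r, viewer, sensors, hand_in;import cv2,pickle
c=viewer.camera_info("wrist");im,dp=viewer.grab_frame("wrist");pickle.dump((im,dp,c),open("w6.pkl","wb"))
cv2.imwrite("pics/w6.png",im)
E
```

```text
clock: 11.65
tcp_pos: [0.4676, -0.0412, 0.1304]
orientation: [2.325, 2.106, 0.006]
contact_force: [4.0, -1.1, 3.3]
grip_width: 0.0297
gripper_force: 2.0
clock: 11.95
tcp_pos: [0.464, -0.0406, 0.1289]
orientation: [-2.327, -2.108, 0.001]
contact_force: [0.3, -0.1, 0.5]
grip_width: 0.0603
gripper_force: 0.0
clock: 12.45
tcp_pos: [0.4687, 0.0009, 0.2392]
orientation: [-2.324, -2.113, -0.002]
contact_force: [0.3, 0.5, -0.5]
grip_width: 0.075
gripper_force: 0.0
clock: 12.65
tcp_pos: [0.4678, -0.0022, 0.2381]
orientation: [-2.329, -2.106, 0.004]
contact_force: [0.3, 0.2, 0.2]
grip_width: 0.0749
gripper_force: 0.0
row [-0.0722 -0.0004  0.0852] [-0.0024  0.0012 -0.0149]
row [-0.0722 -0.0004  0.0852] [1.8000e-03 3.8000e-03 3.1267e+00]
t 12.65 p [ 0.4678 -0.0022  0.2381] yaw -5.76 tilt 0.15 q [-0.74  0.26  0.72  2.14 -0.24  0.82  0.03] F [0.3 0.2 0.2] M [-0.02  -0.006  0.023] w 0.0749 g 0.0
```

View pics/w6.png

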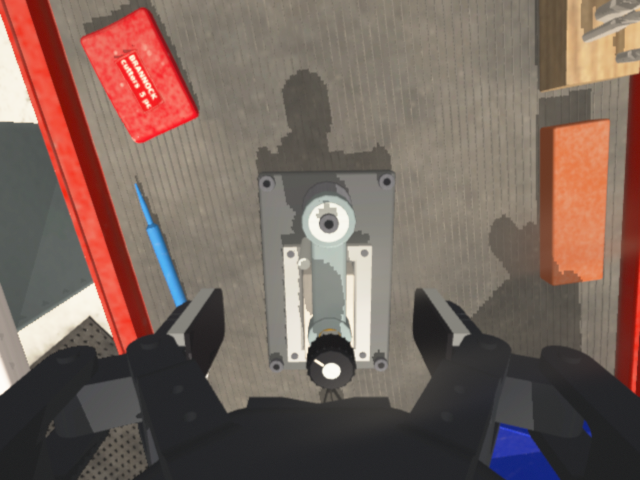

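The arm lies over the block against the pin at (304,263). The knob is at (330,362), with its index line pointing left towards (317,362).

Run:
```python
from h import *;import pickle
im,dp,c=pickle.load(open("w6.pkl","rb"));P=cloud(dp,c)
h=cv2.cvtColor(im,cv2.COLOR_BGR2HSV)
m=(dp>0)&(P[...,2]>.09)&(P[...,2]<.125);m[:,:290]=0;m[:,370:]=0;m[:320]=0;m[392:]=0
vu=np.argwhere(m);(u,v),rr=cv2.minEnclosingCircle(vu[:,::-1].astype(np.float32));print(u,v,rr)
for z in(.1,.111):print(ray(u,v,z,c),ray(330,364,z,c))
Z=P[...,2][m];print(np.percentile(Z,[10,50,75,90]),P[m].mean(0))
for z,n in((.03,"oil"),):pass
print("pin->nest",ray(304,263,.07,c),"pillar",ray(328.5,224,.076,c))
```

```text
330.4836120605469 360.7950744628906 28.224273681640625
[ 0.46975799 -0.07545473  0.1       ] [ 0.46923409 -0.07776663  0.1       ]
[ 0.47010055 -0.06810627  0.111     ] [ 0.46960441 -0.07029566  0.111     ]
[0.09902329 0.11010264 0.11074369 0.11122187] [ 0.4701959  -0.07022371  0.10777334]
pin->nest [ 0.45778065 -0.01809961  0.07      ] pillar [0.47689031 0.00880681 0.076     ]
```

```bash
python3 drive.py '0 0 0 0 0 -0.75;0 0 0 0 0 -0.75;0 0 0 0 0 -0.75;0 0 0 0 0 -0.75;0 0 0 0 0 -0.75'; python3 drive.py '0 0 0 0 0 -0.75;0 0 0 0 0 -0.75;0 0 0 0 0 -0.75;0 0 0 0 0 -0.75;0 0 0 0 0 -0.75'; python3 drive.py '0 0 0 0 0 -0.75;0 0 0 0 0 -0.75;0 0 0 0 0 -0.75;0 0 0 0 0 -0.75;0 0 0 0 0 -0.75'; python3 g.py 0.4685 -0.0743 0.13 135
```

```text
clock: 13.2
tcp_pos: [0.4684, -0.0021, 0.2384]
orientation: [-1.388, -2.817, 0.002]
contact_force: [-0.4, 0.6, 0.3]
grip_width: 0.0753
gripper_force: 0.0
clock: 13.7
tcp_pos: [0.4684, -0.0022, 0.2383]
orientation: [-0.259, -3.129, 0.001]
contact_force: [0.2, 0.4, -0.1]
grip_width: 0.0749
gripper_force: 0.0
clock: 14.2
tcp_pos: [0.4683, -0.0022, 0.2383]
orientation: [0.905, -3.006, -0.0]
contact_force: [0.1, -0.3, -0.1]
grip_width: 0.0747
gripper_force: 0.0
row [ 0.0396 -0.0603  0.0353] [ 0.0008 -0.0018 -0.2007]
row [ 0.0396 -0.0603  0.0353] [-2.6000e-03 -1.2000e-03  2.9408e+00]
t 14.2 p [ 0.4683 -0.0022  0.2383] yaw 123.5 tilt 0.11 q [-0.38  0.22  0.29  2.12 -0.09  0.82  2.12] F [ 0.1 -0.3 -0.1] M [ 0.007 -0.047 -0.011] w 0.0747 g 0.0
```

```bash
python3 drive.py '0.04 -0.06 0 0 0 -0.4;0.04 -0.06 0 0 0 -0.4;0.04 -0.06 0 0 0 -0.4;0.04 -0.06 0.02 0 0 -0.4;0.04 -0.06 0.02 0 0 -0.4'; python3 drive.py '0 0 0 0 0 0;0 0 0 0 0 0'; python3 g.py 0.469 -0.0743 0.0835 147
```

```text
clock: 14.7
tcp_pos: [0.4664, -0.0743, 0.2169]
orientation: [1.473, -2.769, -0.004]
contact_force: [0.1, 0.8, -0.4]
grip_width: 0.0748
gripper_force: 0.0
clock: 14.9
tcp_pos: [0.4684, -0.0734, 0.2194]
orientation: [1.478, -2.772, 0.0]
contact_force: [-0.3, -0.5, -0.1]
grip_width: 0.075
gripper_force: 0.0
row [ 0.0004 -0.001   0.0629] [-0.     -0.0001 -0.0152]
row [ 0.0004 -0.001   0.0629] [-1.0000e-04  0.0000e+00  3.1264e+00]
t 14.9 p [ 0.4684 -0.0734  0.2194] yaw 146.13 tilt 0.0 q [-0.2   0.26  0.26  2.12 -0.09  0.77  2.67] F [-0.3 -0.5 -0.1] M [-0.032  0.006  0.032] w 0.075 g 0.0
```

Descend, then close gently (20 N) to check the centring.

```bash
python3 drive.py '0 -0.001 0.03 0 0 0;0 -0.001 0.055 0 0 0;0 -0.001 0.063 0 0 0;0 -0.001 0.063 0 0 0'; python3 drive.py '0 0 0 0 0 0;0 0 0 0 0 0;0 0 0 0 0 0;0 0 0 0 0 0;0 0 0 0 0 0' 0.02 20; python3 g.py 0.469 -0.0743 0.0835 147
```

```text
clock: 15.3
tcp_pos: [0.4688, -0.0737, 0.1557]
orientation: [1.478, -2.77, -0.001]
contact_force: [-0.9, -1.0, -0.2]
grip_width: 0.0752
gripper_force: 0.0
clock: 15.8
tcp_pos: [0.4697, -0.0736, 0.1571]
orientation: [-1.478, 2.77, -0.001]
contact_force: [-1.6, 1.1, 6.8]
grip_width: 0.0304
gripper_force: 21.4
row [0.001  0.0002 0.0006] [-0.0011  0.0012 -0.0143]
row [0.001  0.0002 0.0006] [1.9000e-03 1.8000e-03 3.1272e+00]
t 15.8 p [ 0.4697 -0.0736  0.1571] yaw 146.18 tilt 0.1 q [-0.17  0.37  0.23  2.16 -0.14  0.62  2.71] F [-1.6  1.1  6.8] M [0.157 0.263 0.078] w 0.0304 g 21.4
```

```bash
python3 drive.py '0 0 0 0 0 0;0 0 0.0001 0 0 0.12;0 0 0.0002 0 0 0.24;0 0 0.0003 0 0 0.36;0 0 0.0004 0 0 0.5' - 45; python3 g.py;  python3 drive.py '0 0 0.0001 0 0 0.12;0 0 0.0002 0 0 0.24;0 0 0.0003 0 0 0.36;0 0 0.0004 0 0 0.48;0 0 0.0005 0 0 0.6'; python3 g.py
```

```text
clock: 16.3
tcp_pos: [0.4702, -0.0741, 0.1569]
orientation: [-0.739, 3.051, -0.001]
contact_force: [1.5, -1.7, 5.5]
grip_width: 0.0296
gripper_force: 43.9
t 16.3 p [ 0.4702 -0.0741  0.1569] yaw 117.22 tilt 0.16 q [-0.27  0.38  0.36  2.17 -0.23  0.62  2.29] F [ 1.5 -1.7  5.5] M [-0.34   0.08   0.015] w 0.0296 g 43.9
clock: 16.8
tcp_pos: [0.4703, -0.075, 0.1564]
orientation: [0.196, 3.132, -0.001]
contact_force: [-0.3, -3.6, 5.3]
grip_width: 0.0299
gripper_force: 44.0
t 16.8 p [ 0.4703 -0.075   0.1564] yaw 82.82 tilt 0.2 q [-0.4   0.41  0.52  2.17 -0.34  0.63  1.8 ] F [-0.3 -3.6  5.3] M [-1.038  0.117  0.071] w 0.0299 g 44.0
```

```bash
for i in 1 2; do python3 drive.py '0 0 0.0001 0 0 0.1;0 0 0.0002 0 0 0.2;0 0 0.0003 0 0 0.3;0 0 0.0003 0 0 0.4' >/dev/null; python3 g.py; done
```

```text
t 17.2 p [ 0.47   -0.0755  0.1561] yaw 59.92 tilt 0.19 q [-0.48  0.43  0.62  2.18 -0.42  0.64  1.49] F [-1.4 -6.4  5.2] M [-1.358  0.311  0.121] w 0.0298 g 44.0
t 17.6 p [ 0.4696 -0.0759  0.1558] yaw 36.99 tilt 0.17 q [-0.56  0.46  0.73  2.18 -0.5   0.66  1.17] F [-1.6 -5.9  6.7] M [-1.458  0.586  0.038] w 0.0295 g 44.2
```

```bash
for i in 1 2; do python3 drive.py '0 0 0.0001 0 0 0.1;0 0 0.0002 0 0 0.2;0 0 0.0003 0 0 0.3;0 0 0.0003 0 0 0.3' >/dev/null; python3 g.py; done
```

```text
t 18.0 p [ 0.4694 -0.0761  0.1554] yaw 19.84 tilt 0.17 q [-0.62  0.49  0.81  2.19 -0.57  0.68  0.94] F [-3.2 -6.4  8.8] M [-1.329  0.787 -0.079] w 0.0296 g 44.5
t 18.4 p [ 0.4691 -0.0761  0.1553] yaw 2.76 tilt 0.15 q [-0.67  0.53  0.89  2.19 -0.64  0.71  0.72] F [-5.2 -6.3 15.5] M [-1.357  1.315  0.497] w 0.0297 g 44.9
```

```bash
for i in 1 2; do python3 drive.py '0 0 0 0 0 0.03;0 0 0 0 0 0.06;0 0 0 0 0 0.06' >/dev/null; python3 g.py; done
```

```text
t 18.7 p [ 0.4691 -0.0755  0.1551] yaw -0.48 tilt 0.11 q [-0.68  0.53  0.91  2.19 -0.66  0.71  0.67] F [-5.3 -5.1 12.8] M [-1.041  1.009  0.903] w 0.0297 g 45.0
t 19.0 p [ 0.469  -0.0746  0.1551] yaw -3.99 tilt 0.03 q [-0.69  0.54  0.92  2.19 -0.67  0.72  0.63] F [-5.  -2.  13.7] M [-0.243  0.917  0.232] w 0.0297 g 45.1
```

```bash
python3 drive.py '0 0 0 0 0 0;0 0 0 0 0 0' - 80 >/dev/null; python3 g.py; for i in 1 2 3; do python3 drive.py '0 0 0 0 0 0.02;0 0 0 0 0 0.02' >/dev/null; python3 g.py; done
```

```text
t 19.2 p [ 0.469  -0.0746  0.1552] yaw -3.97 tilt 0.05 q [-0.69  0.54  0.92  2.19 -0.67  0.72  0.63] F [-5.7 -1.3 15.8] M [-0.157  1.031  0.243] w 0.0286 g 77.7
t 19.4 p [ 0.4691 -0.0745  0.1552] yaw -5.02 tilt 0.02 q [-0.69  0.54  0.93  2.19 -0.68  0.72  0.61] F [-5.8 -1.3 15.3] M [-0.259  1.163  0.854] w 0.029 g 77.8
t 19.6 p [ 0.469  -0.0745  0.1552] yaw -6.06 tilt 0.01 q [-0.7   0.55  0.93  2.19 -0.68  0.73  0.6 ] F [-6.1 -1.8 17.2] M [-0.234  1.15   1.313] w 0.0283 g 77.9
t 19.8 p [ 0.4688 -0.0745  0.1552] yaw -7.13 tilt 0.05 q [-0.7   0.55  0.94  2.19 -0.68  0.73  0.58] F [-7.7 -1.5 17. ] M [-0.365  1.413  1.822] w 0.0291 g 78.1
```

Seated: torque climbs at a constant rate with the knob held. I'll back off by unloading first to find the zero-torque yaw.

```bash
for i in 1 2 3 4; do python3 drive.py '0 0 0 0 0 -0.018;0 0 0 0 0 -0.018' >/dev/null; python3 g.py; done
```

```text
t 20.0 p [ 0.4688 -0.0745  0.1552] yaw -6.14 tilt 0.04 q [-0.7   0.55  0.93  2.19 -0.68  0.73  0.6 ] F [-6.7 -2.4 17.8] M [-0.312  1.362  1.324] w 0.0287 g 78.0
t 20.2 p [ 0.4687 -0.0745  0.1552] yaw -5.21 tilt 0.05 q [-0.69  0.54  0.93  2.19 -0.68  0.72  0.61] F [-7.7 -1.3 16.4] M [-0.214  1.301  0.816] w 0.0288 g 77.9
t 20.4 p [ 0.4687 -0.0746  0.1552] yaw -4.28 tilt 0.06 q [-0.69  0.54  0.93  2.19 -0.67  0.72  0.62] F [-6.3 -1.  17.1] M [-0.125  1.317  0.379] w 0.0288 g 77.9
t 20.6 p [ 0.4687 -0.0746  0.1552] yaw -3.3 tilt 0.07 q [-0.69  0.54  0.92  2.19 -0.67  0.72  0.64] F [-6.8 -1.6 17.4] M [-0.157  1.247  0.033] w 0.0287 g 77.9
```

```bash
for i in 1 2; do python3 drive.py '0 0 -0.0001 0 0 -0.12;0 0 -0.0002 0 0 -0.24;0 0 -0.0003 0 0 -0.36;0 0 -0.0004 0 0 -0.48;0 0 -0.0005 0 0 -0.6' >/dev/null; python3 g.py; done; python3 drive.py '0 0 -0.0001 0 0 -0.12;0 0 -0.0002 0 0 -0.24;0 0 -0.0003 0 0 -0.35;0 0 -0.0003 0 0 -0.35' >/dev/null; python3 g.py 0.469 -0.075 0.082 86.6
```

```text
t 21.1 p [ 0.4697 -0.0745  0.1557] yaw 31.33 tilt 0.12 q [-0.58  0.47  0.76  2.19 -0.53  0.67  1.1 ] F [-1.6 -1.3  8.8] M [-0.254  0.401 -0.099] w 0.0289 g 78.2
t 21.6 p [ 0.4696 -0.0746  0.1561] yaw 65.71 tilt 0.1 q [-0.46  0.42  0.59  2.18 -0.39  0.64  1.56] F [-1.9 -2.7  8.8] M [-0.262  0.522 -0.071] w 0.0285 g 78.2
row [ 0.0005 -0.0004  0.0014] [ 0.0003  0.0016 -0.0164]
row [ 0.0005 -0.0004  0.0014] [ 2.6000e-03 -5.0000e-04  3.1252e+00]
t 22.0 p [ 0.4695 -0.0746  0.1564] yaw 85.66 tilt 0.1 q [-0.38  0.4   0.5   2.17 -0.32  0.63  1.84] F [-1.2 -2.7  7.8] M [-0.319  0.546  0.008] w 0.0287 g 78.6
```

```bash
python3 drive.py '0 0 0 0 0 -0.018;0 0 0 0 0 -0.018;0 0 0 0 0 -0.018' >/dev/null; python3 g.py
python3 - <<'E'
from bench import r, viewer, sensors, hand_in;import cv2,numpy as np
a,_=viewer.grab_frame("side");cv2.imwrite("pics/s9.png",cv2.resize(a[150:410,180:440],None,fx=2.2,fy=2.2,interpolation=2))
E
```

```text
t 22.3 p [ 0.4695 -0.0746  0.1564] yaw 86.53 tilt 0.09 q [-0.38  0.4   0.5   2.17 -0.32  0.63  1.85] F [-2.7 -2.1  7.7] M [-0.188  0.63   0.078] w 0.029 g 78.6
```

View pics/s9.png

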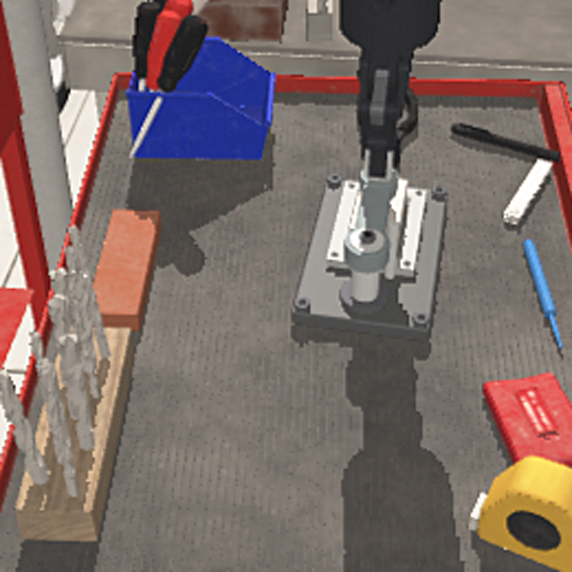

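The picture shows the arm at (375,215) over the block in its nest, the gripper still holding the knob, and the oilstone undisturbed.

```bash
python3 -c "
from bench import r, viewer, sensors, hand_in
print(hand_in())"
```

```text
the job is handed in; nothing more can be done
None
```

I handed the job in at 22 s of the 72 s: the block lies released in its nest, the arm is at its stop, and the screw was seated and then backed off about 90° by wrist angle, with the gripper still holding the knob (the judge's verdict was not shown).

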